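Slide the press plate onto the test fixture's pin and hold it down

ROBOT

A 6-joint arm with a two-finger parallel gripper is mounted at the origin on a cart in front of the work surface, level with it; the furniture and walls round the work are solid. World frame = base frame: x ahead of the robot, y to its left, z up, the work surface at z = 0. Lengths are in m, angles in rad, forces in N, time in s.
With the tool pointing down it reaches from about 0.3 to 0.85 m from the base axis. Payload 4.2 kg.
Tool frame: the origin (TCP) lies midway between the tips of the shut fingers; the grasp point (between the pads) lies 19 mm behind it; z points along the fingers, x is the direction in which the jaws open and shut, and the axes are right-handed (so a half turn about z gives the same grasp; the last joint's range is limited). The gripper opens to 91 mm and grips with 3 to 60 N. Pads are 32 mm wide; open, the fingers measure 118 mm over their backs; the gripper's body (76 mm by 178 mm) begins 60 mm behind the grasp point.
Start: joints at [1.326, 0.32, 1.565, -0, 1.257, -0.02], TCP at [0.128, 0.561, 0.214] pointing down, gripper open.
Joint ranges: [-3.11, 3.11], [-0.84, 2.01], [0.21, 2.61], [-1.34, 4.49], [0.05, 2.63], [-2.56, 2.56]. Speed limits (rad/s): [2.57, 2.57, 3.14, 3.14, 3.14, 3.14].

INTERFACE

Orientations are given as a unit quaternion [x, y, z, w].
In Python, from station import bot gives the robot as it stands. The module is installed in compiled form; this text tells all that it offers.
- The arm moves only by the shell command python3 -m pendant 'ROWS' [FORCE]. ROWS is text: rows parted by semicolons, each of 5 numbers parted by spaces: the finger opening in m, from 0 to 0.0912, then the shift along the tool's x, y, z in m, then the turn about the tool's z in degrees. In form: hand tx ty tz yaw; .... A call has 1 to 8 rows; each row is the pose to reach, as a shift and turn from the pose commanded when the call began, along the tool's axes at that moment; what a row does not reach only later rows make up. A row lasts 1/12 s, in which the tool goes at most 41.7 mm and 7.16 degrees, less where a joint would pass 70% of its speed; a pose out of reach is approached as far as the arm can. A call with a gripper value outside its range is refused whole. The fingers move at their own pace and stop on an object; FORCE is the grip in N (left out, the last holds). Time passes only in rows, so rows that repeat a pose let the fingers close. It gives the time, the measured TCP pose, the force and the opening at its end, in the units of the state.
- bot.read_state(): the state, without advancing time (a new reading comes with each control period).
- bot.capture(name): name is "side" or "top"; returns the picture (420x560x3 uint8, red, green, blue); there is no depth.
- bot.get_calibration(name): a dict with "intrinsics" (3x3 intrinsics, pixels), "view" (4x4, takes a point from world to camera coordinates). Camera axes: x right, y up, looking along -z (the intrinsics and any distortion apply to the point x, -y, -z); pixel columns grow to the right and rows downward; lengths in m; the calibration is good to about 2 mm. A picture is of the moment at which its call begins. get_calibration takes no time and is no camera call.
- bot.close_job(): hands the job in, once; it reports no verdict.
The state is a dict: "clock": time; "joints": joint angles; "joint_vel": joint speeds; "effort": joint torques, N m; "eef_pos": TCP position; "orientation": TCP orientation; "wrist_force": force on the tool from outside, world axes, zero at the start; "ft_torque": the same for the moment, N m; "width": opening from 0.0 (shut) to 1.0 (fully open).
Only numpy, scipy, OpenCV 4.12 (cv2) and the standard library are available. Lean on these libraries where they do the work, as an engineer would, in place of code of your own. Each camera call takes 0.05 s, during which the arm holds its last target.

TASK

Pick up the press plate by its black grip bar and lay it level on top of the test fixture's brass pin, about 2 to 4 cm to one side of its seat along the fence and with one long edge flush against the steel fence. Keeping it against the fence and without lifting it, slide it along until the hidden hole in its underside drops over the pin, then press it down fully so that the sprung blue nest plate is pushed home. Finish while still gripping the bar and pressing the plate down, do not let go, and leave the multimeter, the circuit board and the tweezers alone.

Things in the scene. Friction and masses are not known exactly. Their poses are not given: they have to be found in the camera images.
- press_plate: Loose aluminium press plate, 90 x 120 x 20 mm (x, y, z; long edges along y), about 0.3 kg, lying on the bench, with a black grip bar standing on the middle of its top: 24 mm wide (x), 60 mm long (y), 30 mm high, so 50 mm overall. Origin: centre of the underside. A blind hole with a chamfered mouth, 14.5 mm in diameter and 15 mm deep, opens at the origin in the underside (not visible from above). The plate is the same turned half round; z points up.
- fixture: Test fixture fixed to the bench: grey deck 140 x 220 mm (x, y), its top 14 mm above the bench. Origin: centre of its underside on the bench. z up. Along its +x side, running along y for the full 220 mm, stands a steel fence, 16 mm thick, its flat face at x = +47.5 mm looking to -x, its top 39 mm above the bench. A brass pin of 12 mm diameter with a chamfered tip stands at x = +2 mm, y = 0; the press plate against the fence has its hole in line with the pin within 0.5 mm.
- pin_top (a point): Centre of the top of the fixture's brass pin, 32 mm above the bench; axes parallel to the fixture's. A plate resting on the pin has its underside here (32 mm); dropped over the pin onto the raised nest plate it lies 6 mm lower (up to 1.5 mm lower still by its own weight), and 12 mm lower when pressed home.
- nest (a joint): Downward travel of the sprung blue nest plate round the pin (84 x 106 mm, centred on the pin): 0 when up (its top 26 mm above the bench, 6 mm below the pin's top), 0.006 m when pushed home. Spring: it starts to yield at about 2 N and takes about 11 N in all at full travel, of which the press plate's own weight gives about 3 N; a solid stop follows.
- multimeter: Grey multimeter, 182 x 88 x 56 mm, lying on the bench; origin at the centre of its underside. Leave alone.
- board: Green circuit board, 85 x 72 x 12 mm, lying on the bench; origin at the centre of its underside. Leave alone.
- tweezers: White tweezers, 16 x 132 x 10 mm, long along y, lying on the bench to the right behind the board; origin at the centre of the underside. Leave alone.

How it is judged:
On the way, in this order (a step that is already met when the one before it is completed fails the run):
1. the press plate lies level on the pin's top, 12 to 48 mm to one side of its seat along the fence, with a long edge flush against the fence (z of press_plate in the frame of pin_top between -0.003 and 0.004 m and x of press_plate in the frame of pin_top between -0.002 and 0.004 m and angle between the x axis of press_plate and the x axis of fixture, either way round below 0.05 rad and angle between press_plate's own z axis and vertical below 0.06 rad and (y of press_plate in the frame of pin_top between 0.012 and 0.048 m or y of press_plate in the frame of pin_top between -0.048 and -0.012 m)), for 0.2 s.
2. the plate has dropped over the pin (z of press_plate in the frame of pin_top below -0.004 m and horizontal distance between press_plate and pin_top below 0.003 m and angle between press_plate's own z axis and vertical below 0.06 rad), for 0.1 s.
At the end, for the whole second after the job is handed in: The press plate sits over the pin (hole within 3 mm of the pin's axis, square to the fence and level within about 3 degrees), the nest plate is pushed down more than 4.5 of its 6 mm, the underside is at least 9.5 mm below the pin's top, and the fingers still bear on the plate with more than 4 N (value of joint nest above 0.0045 m and horizontal distance between press_plate and pin_top below 0.003 m and z of press_plate in the frame of pin_top below -0.0095 m and angle between the x axis of press_plate and the x axis of fixture, either way round below 0.05 rad and angle between press_plate's own z axis and vertical below 0.06 rad and contact force between the fingers and press_plate above 4 N and linear speed of press_plate below 0.01 m/s); the arm keeps its last pose, push and grip.
It fails at once if the plate is lifted (10 to 30 mm above the pin's top) straight over its seat, instead of being slid along the fence (y of press_plate in the frame of pin_top between -0.008 and 0.008 m and x of press_plate in the frame of pin_top between -0.02 and 0.02 m and z of press_plate in the frame of pin_top between 0.01 and 0.03 m).
It fails at once if the multimeter is disturbed (moved more than 20 mm) (distance of multimeter from where it was at the start of the episode above 0.02 m).
It fails at once if the circuit board is disturbed (moved more than 20 mm) (distance of board from where it was at the start of the episode above 0.02 m).
It fails at once if the pair of tweezers is disturbed (moved more than 20 mm) (distance of tweezers from where it was at the start of the episode above 0.02 m).
It also fails if it takes over 45 s, if anything falls off the work surface, if the arm or the gripper's body presses on something with over 40 N, if the wrist force passes 120 N, or if a joint passes its speed limit or range.

## Working session

There is one attempt and no reset: what is moved stays moved. The work goes in short steps, Python scripts to look and compute and a shell command to move; the robot and the scene stay as the last step left them, time stands still between calls to the robot, and variables do not carry over. Pictures are saved under pics/ and viewed, and the job is handed in when it is done.

```bash
mkdir -p pics; python3 - <<'E'
from station import bot
import cv2
s=bot.read_state()
for k,v in s.items(): print(k,v)
for n in("top","side"):
    c=bot.get_calibration(n); print(n,c)
    cv2.imwrite(f"pics/{n}0.png",bot.capture(n)[:,:,::-1])
E
```

```text
clock 0.0
joints [ 1.32601763e+00  3.20276232e-01  1.56565833e+00  9.50450084e-06
  1.25739634e+00 -2.00046544e-02]
joint_vel [ 0.000255   -0.00043655  0.00095563 -0.0021135  -0.00036245 -0.00041706]
effort [ 1.32083307e-03 -4.12450862e+01 -2.31977373e+01  7.27516576e-02
  4.54723800e-02 -1.26751538e-04]
eef_pos [0.12803743 0.56005152 0.21313732]
orientation [ 7.81948859e-01  6.23341982e-01 -6.93058030e-04  5.24470956e-04]
wrist_force [-0.45903288 -0.00438333  0.5151185 ]
ft_torque [-0.01512583 -0.00554587  0.03125875]
width 0.9996379469031318
top {'intrinsics': array([[489.63141071,   0.        , 285.2967412 ],
       [  0.        , 489.63141071, 212.01425252],
       [  0.        ,   0.        ,   1.        ]]), 'view': array([[ 0.05848496, -0.99826922,  0.00617015, -0.03319892],
       [ 0.97243944,  0.0583669 ,  0.22573177, -0.52378162],
       [-0.22570121, -0.00720181,  0.97416995, -1.55329042],
       [ 0.        ,  0.        ,  0.        ,  1.        ]])}
side {'intrinsics': array([[494.42119652,   0.        , 288.66772443],
       [  0.        , 494.42119652, 215.01183496],
       [  0.        ,   0.        ,   1.        ]]), 'view': array([[ 0.99922326, -0.03710047, -0.01328266, -0.517295  ],
       [ 0.02922606,  0.4716131 ,  0.88132112, -0.06354428],
       [-0.02643315, -0.88102477,  0.47233108, -1.41988069],
       [ 0.        ,  0.        ,  0.        ,  1.        ]])}
```

View pics/top0.png

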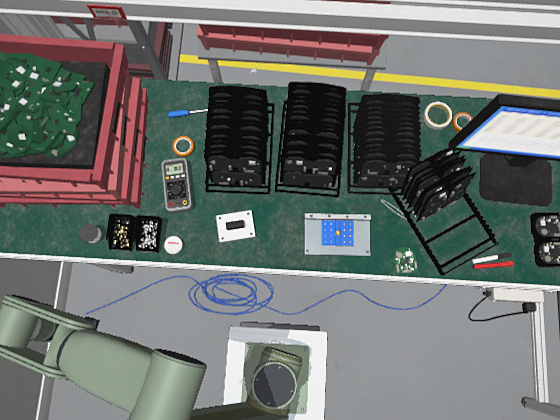

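View pics/side0.png

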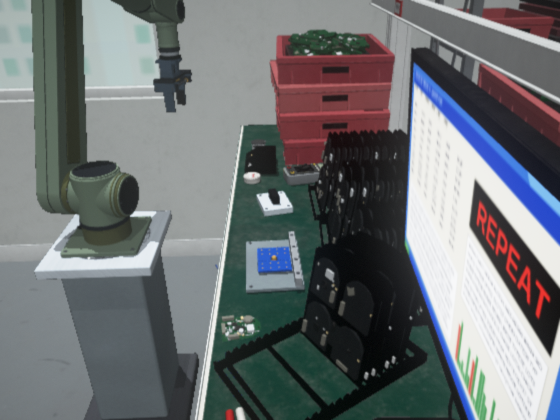

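The plate (white, black bar) is at about (235,225) in the top view. The fixture is at about (337,235), with its fence on the far (+x) side. Next I'll zoom in and measure.

```bash
cat > h.py <<'E'
import numpy as np, cv2
from station import bot
def cast(n,uv,z):
    c=bot.get_calibration(n);K=c["intrinsics"];V=c["view"]
    uv=np.atleast_2d(np.array(uv,float))
    d=np.c_[(uv[:,0]-K[0,2])/K[0,0],-(uv[:,1]-K[1,2])/K[1,1],-np.ones(len(uv))]
    R=V[:3,:3];o=-R.T@V[:3,3];w=d@R
    return o+w*((z-o[2])/w[:,2])[:,None]
def proj(n,p):
    c=bot.get_calibration(n);K=c["intrinsics"];V=c["view"]
    q=np.atleast_2d(p)@V[:3,:3].T+V[:3,3]
    return np.c_[K[0,0]*q[:,0]/-q[:,2]+K[0,2],-K[1,1]*q[:,1]/-q[:,2]+K[1,2]]
def big(mask):
    cs,_=cv2.findContours(mask.astype(np.uint8),cv2.RETR_EXTERNAL,cv2.CHAIN_APPROX_NONE)
    return max(cs,key=cv2.contourArea)[:,0,:]
def crop(im,box,f,name):
    x0,y0,x1,y1=box
    cv2.imwrite(name,cv2.resize(im[y0:y1,x0:x1],None,fx=f,fy=f,interpolation=cv2.INTER_CUBIC))
E
python3 - <<'E'
from h import *
t=cv2.imread("pics/top0.png");s=cv2.imread("pics/side0.png")
crop(t,(205,195,385,270),4,"pics/tc.png"); crop(s,(235,180,315,300),5,"pics/sc.png")
E
```

```text
(no output)
```

View pics/tc.png

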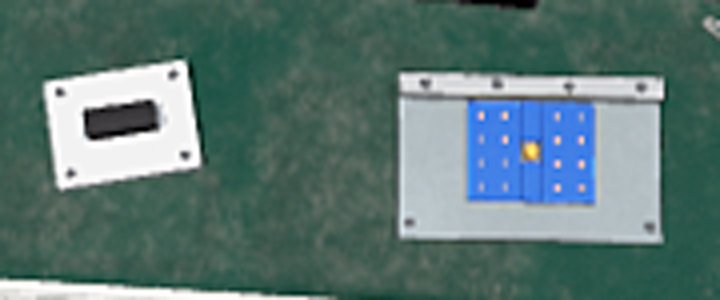

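View pics/sc.png

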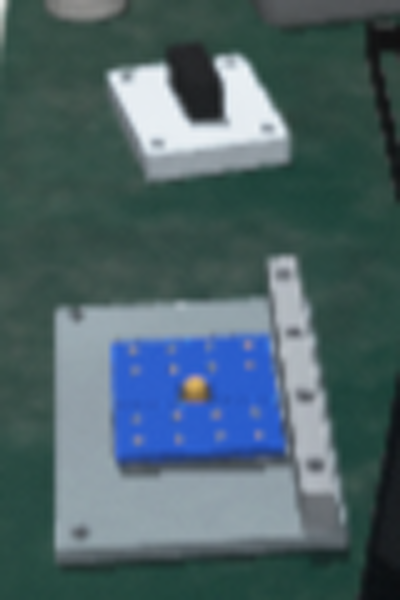

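```bash
cat > meas.py <<'E'
from h import *
def rect(P):
    (c,sz,a)=cv2.minAreaRect(P[:,:2].astype(np.float32)); 
    b=cv2.boxPoints((c,sz,a)); e=[b[1]-b[0],b[2]-b[1]]
    l=max(e,key=np.linalg.norm); an=np.degrees(np.arctan2(l[1],l[0]))%180
    return np.round(c,4),np.round(sorted(sz),4),round(an,2)
def white(n,im,box):
    h=cv2.cvtColor(im,cv2.COLOR_BGR2HSV); m=(h[...,1]<40)&(h[...,2]>170)
    k=np.zeros_like(m);x0,y0,x1,y1=box;k[y0:y1,x0:x1]=m[y0:y1,x0:x1]
    return big(k)
def color(im,box,f):
    h=cv2.cvtColor(im,cv2.COLOR_BGR2HSV).astype(int);m=f(h)
    k=np.zeros_like(m);x0,y0,x1,y1=box;k[y0:y1,x0:x1]=m[y0:y1,x0:x1]
    return big(k)
E
python3 - <<'E'
from meas import *
t=cv2.imread("pics/top0.png");s=cv2.imread("pics/side0.png")
for n in("top","side"):
    V=bot.get_calibration(n)["view"];print(n,"cam",-V[:3,:3].T@V[:3,3])
print("plate top z.02",rect(cast("top",white("top",t,(208,200,262,248)),.02)))
blk=lambda h:h[...,2]<70
B=color(t,(222,216,248,234),blk);print("bar z.05",rect(cast("top",B,.05)))
blue=lambda h:(abs(h[...,0]-110)<12)&(h[...,1]>120)
print("nest .026 top",rect(cast("top",color(t,(300,205,380,260),blue),.026)))
print("nest .026 side",rect(cast("side",color(s,(240,240,310,290),blue),.026)))
br=lambda h:(abs(h[...,0]-22)<9)&(h[...,1]>110)&(h[...,2]>120)
for n,im,bx in(("top",t,(330,225,346,242)),("side",s,(264,250,284,264))):
    c=color(im,bx,br);print("pin",n,len(c),c.mean(0),cast(n,c.mean(0),.031))
# manual corners from crop, px=205+x/4
q=lambda L:[(205+x/4-.375,195+y/4-.375) for x,y in L]
print("fence top corners",cast("top",q([(400,72),(664,77),(663,100),(399,96)]),.039))
print("deck near",cast("top",q([(400,238),(662,242)]),.014))
print("plate corners",cast("top",q([(44,80),(186,60),(201,165),(59,189)]),.02))
print("bar corners",cast("top",q([(83,108),(155,100),(159,131),(87,138)]),.05))
qs=lambda L:[(235+x/5-.4,180+y/5-.4) for x,y in L]
print("side plate",cast("side",qs([(108,72),(240,54),(290,152),(148,167)]),.02))
print("side fence",cast("side",qs([(268,258),(297,255),(336,488),(303,492)]),.039))
E
```

```text
top cam [ 0.16070802 -0.01375646  1.63160785]
side cam [ 0.48121843 -1.24017363  0.71978565]
plate top z.02 (array([0.4776, 0.1636]), array([0.092 , 0.1207]), np.float32(102.75))
bar z.05 (array([0.4745, 0.1622]), array([0.0243, 0.0571]), np.float32(102.4))
nest .026 top (array([ 0.4737, -0.1801]), array([0.0855, 0.104 ]), np.float32(92.38))
nest .026 side (array([ 0.473 , -0.1807]), array([0.0844, 0.1128]), np.float32(92.34))
pin top 9 [337.33333333 232.66666667] [[ 0.4715368  -0.17878279  0.031     ]]
pin side 8 [273.5  257.25] [[ 0.47276299 -0.18049726  0.031     ]]
fence top corners [[ 0.53146928 -0.06652328  0.039     ]
 [ 0.54039809 -0.28681661  0.039     ]
 [ 0.52069452 -0.28636111  0.039     ]
 [ 0.5109443  -0.06670876  0.039     ]]
deck near [[ 0.39581629 -0.07437533  0.014     ]
 [ 0.40541249 -0.29213931  0.014     ]]
plate corners [[0.51100048 0.23211315 0.02      ]
 [0.53545018 0.11397468 0.02      ]
 [0.44634762 0.09479321 0.02      ]
 [0.41908513 0.21124479 0.02      ]]
bar corners [[0.48281919 0.1933212  0.05      ]
 [0.4930961  0.13461379 0.05      ]
 [0.46728693 0.12930294 0.05      ]
 [0.45791121 0.18787551 0.05      ]]
side plate [[0.42004112 0.21662865 0.02      ]
 [0.50674805 0.23841723 0.02      ]
 [0.5335722  0.09674859 0.02      ]
 [0.44698752 0.08256215 0.02      ]]
side fence [[ 0.51454082 -0.06433423  0.039     ]
 [ 0.53060166 -0.06200004  0.039     ]
 [ 0.53873148 -0.28267628  0.039     ]
 [ 0.52302532 -0.28503267  0.039     ]]
```

```bash
cat > go.py <<'E'
import sys
from h import *
from scipy.spatial.transform import Rotation as R
def go(x,y,z,yaw):
    s=bot.read_state();r=R.from_quat(s["orientation"]).as_matrix()
    cur=np.degrees(np.arctan2(r[1,0],r[0,0]));p=s["eef_pos"]
    print("t",round(s["clock"],2),"pos",p.round(4),"yaw",cur.round(2),"tilt",np.degrees(np.arccos(-r[2,2])).round(2),"w",round(s["width"]*91.2,1),"F",s["wrist_force"].round(2),"M",s["ft_torque"].round(2))
    print("shift mm",((np.array([x,y,z])-p)@r*1000).round(1),"turn",round(-((yaw-cur+180)%360-180),2))
if __name__=="__main__": go(*map(float,sys.argv[1:5]))
E
python3 go.py .4765 .1615 .15 12.5
```

```text
t 0.1 pos [0.1281 0.5601 0.2132] yaw 77.12 tilt 0.09 w 91.2 F [-0.24 -0.9   0.1 ] M [ 0.    0.01 -0.01]
shift mm [-310.8  428.5   63.7] turn 64.62
```

```bash
python3 -m pendant '0.0912 -0.010 0.014 0 2; 0.0912 -0.030 0.042 0 6; 0.0912 -0.053 0.073 0 11; 0.0912 -0.076 0.105 0 16; 0.0912 -0.099 0.137 0.005 21; 0.0912 -0.122 0.168 0.010 26; 0.0912 -0.145 0.200 0.015 31; 0.0912 -0.165 0.228 0.020 35'; python3 go.py .4765 .1615 .15 12.5
```

```text
clock: 0.77
eef_pos: [0.3145, 0.3467, 0.1935]
orientation: [0.934, 0.357, -0.0, 0.0]
wrist_force: [0.4, -0.4, -0.2]
width: 1.003
t 0.77 pos [0.3145 0.3467 0.1935] yaw 41.88 tilt 0.04 w 91.5 F [ 0.42 -0.39 -0.24] M [-0.    0.03  0.03]
shift mm [ -3.  246.   43.6] turn 29.38
```

```bash
python3 -m pendant '0.0912 0 0.033 0.005 4; 0.0912 0 0.068 0.012 9; 0.0912 -0.001 0.103 0.018 14; 0.0912 -0.001 0.138 0.024 19; 0.0912 -0.002 0.173 0.03 24; 0.0912 -0.002 0.208 0.036 27; 0.0912 -0.003 0.236 0.042 29; 0.0912 -0.003 0.246 0.0436 29.4';python3 -m pendant '0.0912 0 0 0 0; 0.0912 0 0 0 0'; python3 go.py .4765 .1615 .15 12.5
python3 - <<'E'
from h import *
for n,b in(("top",(195,185,295,260)),("side",(235,120,335,240))):
    im=bot.capture(n)[:,:,::-1];crop(im,b,5 if n=="side" else 6,f"pics/{n}1.png")
    print(proj(n,bot.read_state()["eef_pos"]))
E
```

```text
clock: 1.43
eef_pos: [0.4779, 0.1615, 0.1491]
orientation: [0.994, 0.109, -0.001, 0.001]
wrist_force: [1.4, -0.3, 0.9]
width: 1.0
clock: 1.6
eef_pos: [0.4759, 0.1646, 0.1501]
orientation: [0.994, 0.111, -0.001, -0.0]
wrist_force: [0.1, 0.6, 1.2]
width: 1.001
t 1.6 pos [0.4759 0.1646 0.1501] yaw 12.69 tilt 0.08 w 91.3 F [0.06 0.64 1.15] M [-0.09  0.    0.06]
shift mm [-0.1  3.2  0.1] turn 0.19
[[230.58818429 217.73498948]]
[[272.18834239 162.17544286]]
```

View pics/top1.png

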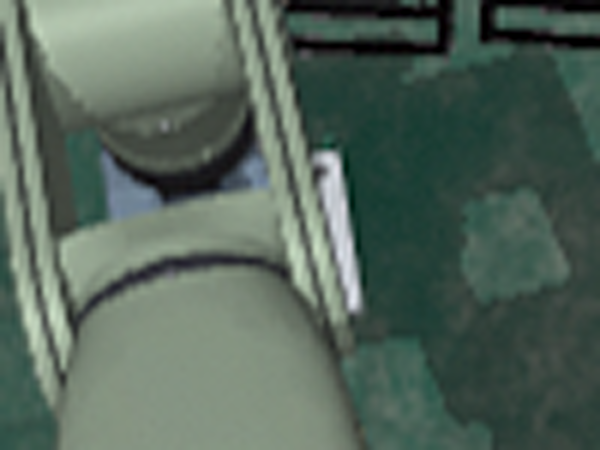

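View pics/side1.png

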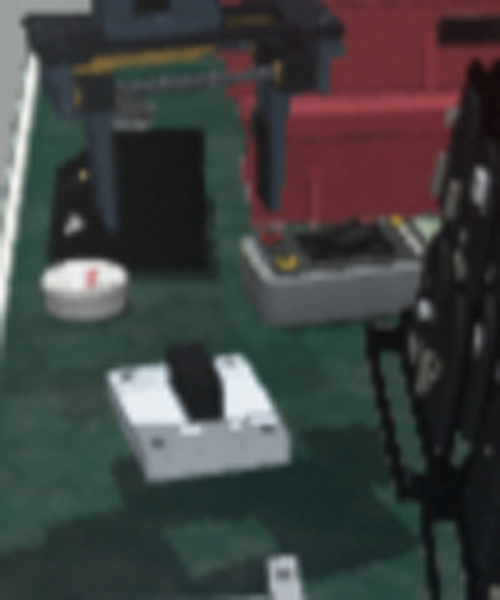

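The side view shows the two fingertips at about (257,166) and (289,162), straddling the bar at about (273,195). Their midpoint matches the projected TCP. Next I descend.

```bash
python3 -m pendant '0.0912 0 0.003 0.02 0; 0.0912 0 0.003 0.045 0; 0.0912 0 0.003 0.07 0; 0.0912 0 0.003 0.09 0; 0.0912 0 0.003 0.107 0; 0.0912 0 0.003 0.118 0; 0.0912 0 0.003 0.124 0; 0.0912 0 0.003 0.1255 0';python3 -m pendant '0.0912 0 0 0 0; 0.0912 0 0 0 0'; python3 go.py .4765 .1615 .024 12.5
```

```text
clock: 2.37
eef_pos: [0.476, 0.1624, 0.0243]
orientation: [0.994, 0.112, -0.001, 0.0]
wrist_force: [-0.3, 0.5, -0.2]
width: 0.999
clock: 2.53
eef_pos: [0.4775, 0.1621, 0.0257]
orientation: [0.994, 0.111, 0.001, -0.0]
wrist_force: [-0.2, -0.4, 1.2]
width: 1.004
t 2.53 pos [0.4775 0.1621 0.0257] yaw 12.77 tilt 0.1 w 91.5 F [-0.19 -0.4   1.23] M [-0.11  0.02 -0.03]
shift mm [-1.1  0.4  1.7] turn 0.27
```

```bash
python3 -m pendant '0.07 0 0 0.001 0.3; 0.05 0 0 0.001 0.3; 0.04 0 0 0.001 0.3; 0.03 0 0 0.001 0.3; 0.015 0 0 0.001 0.3; 0.015 0 0 0.001 0.3; 0.015 0 0 0.001 0.3; 0.015 0 0 0.001 0.3' 45;python3 -m pendant '0.015 0 0 0 0; 0.015 0 0 0 0; 0.015 0 0 0 0'; python3 go.py .4765 .1615 .024 12.5
python3 - <<'E'
from h import *
for n,b in(("side",(235,120,335,240)),):
    im=bot.capture(n)[:,:,::-1];crop(im,b,5,f"pics/{n}2.png")
E
for i in 1 2 3; do python3 -m pendant '0.015 0 0 0 0'|sed -n 2,3p;done
```

```text
clock: 3.2
eef_pos: [0.4771, 0.1614, 0.0238]
orientation: [0.994, 0.108, -0.0, -0.0]
wrist_force: [0.0, -1.0, -0.5]
width: 0.448
clock: 3.45
eef_pos: [0.4771, 0.1615, 0.0238]
orientation: [0.994, 0.108, -0.0, -0.0]
wrist_force: [-0.2, -0.5, 1.3]
width: 0.257
t 3.45 pos [0.4771 0.1615 0.0238] yaw 12.42 tilt 0.0 w 23.4 F [-0.18 -0.53  1.25] M [-0.09 -0.05 -0.1 ]
shift mm [-0.6 -0.1 -0.2] turn -0.08
eef_pos: [0.4771, 0.1615, 0.0238]
orientation: [0.994, 0.108, -0.0, -0.0]
eef_pos: [0.4771, 0.1615, 0.0238]
orientation: [0.994, 0.108, -0.0, -0.0]
eef_pos: [0.4771, 0.1615, 0.0238]
orientation: [0.994, 0.108, -0.0, -0.0]
```

View pics/side2.png

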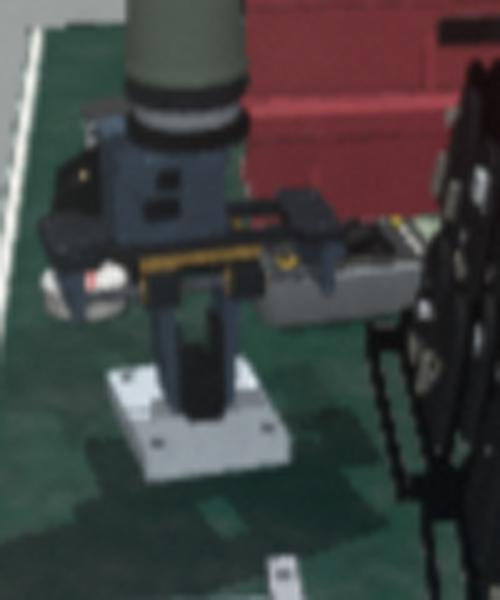

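```bash
python3 - <<'E'
from h import *
t=cv2.imread("pics/top0.png");crop(t,(200,80,400,220),4,"pics/rack.png")
print(cast("top",[(208,190),(270,192),(276,192),(348,190)],0.0));print(cast("top",[(208,170),(270,172),(276,172),(340,190)],0.12))
E
python3 go.py .4765 .1615 .085 2.35
```

```text
[[ 0.60063589  0.26931633  0.        ]
 [ 0.60637637  0.05517545  0.        ]
 [ 0.60762297  0.03449891  0.        ]
 [ 0.62976786 -0.21366013  0.        ]]
[[ 0.6350337   0.25479775  0.12      ]
 [ 0.64039345  0.05449175  0.12      ]
 [ 0.64156479  0.03515148  0.12      ]
 [ 0.59372496 -0.17334479  0.12      ]]
t 3.75 pos [0.4771 0.1615 0.0238] yaw 12.41 tilt 0.01 w 23.7 F [ 0.56 -0.29  0.37] M [-0.1   0.01  0.02]
shift mm [ -0.6  -0.2 -61.2] turn 10.06
```

View pics/rack.png

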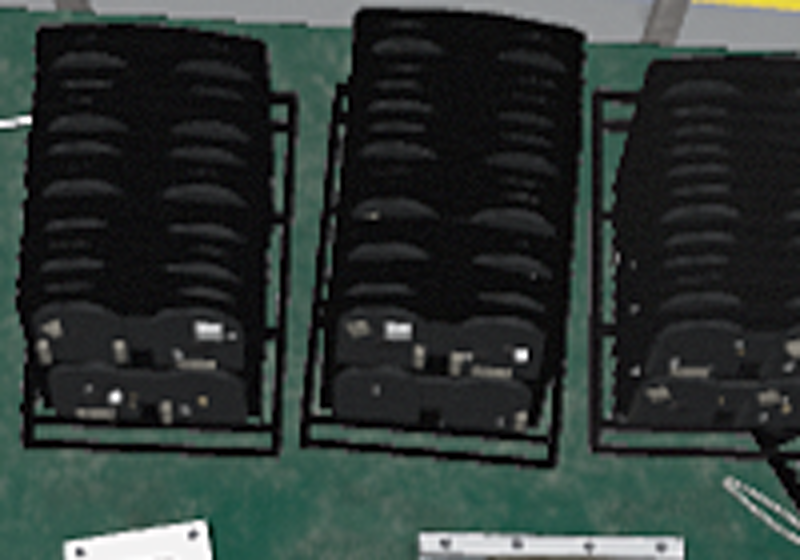

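```bash
python3 -m pendant '0.015 0 0 -0.006 0; 0.015 0 0 -0.016 1; 0.015 0 0 -0.028 3; 0.015 0 0 -0.040 5; 0.015 0 0 -0.052 7; 0.015 0 0 -0.060 9; 0.015 0 0 -0.064 10; 0.015 0 0 -0.065 10.1';python3 -m pendant '0.015 0 0 0 0; 0.015 0 0 0 0; 0.015 0 0 0 0;0.015 0 0 0 0'; python3 go.py .4636 -.150 .085 2.35
python3 - <<'E'
from h import *
for n,b in(("side",(235,120,335,240)),):
    im=bot.capture(n)[:,:,::-1];crop(im,b,5,f"pics/{n}3.png")
E
```

```text
clock: 4.42
eef_pos: [0.4775, 0.1616, 0.09]
orientation: [1.0, 0.02, 0.001, -0.0]
wrist_force: [-0.6, 0.2, -2.7]
width: 0.26
clock: 4.75
eef_pos: [0.4767, 0.1614, 0.0883]
orientation: [1.0, 0.02, -0.001, 0.0]
wrist_force: [-0.5, 0.8, -2.9]
width: 0.263
t 4.75 pos [0.4767 0.1614 0.0883] yaw 2.33 tilt 0.07 w 24.0 F [-0.46  0.82 -2.93] M [-0.07  0.02 -0.01]
shift mm [-25.7 310.6   3.4] turn -0.02
```

View pics/side3.png

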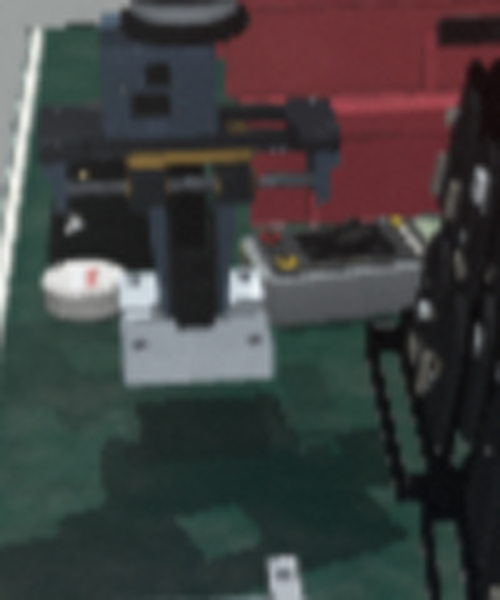

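```bash
python3 -m pendant '0.015 -0.002 0.008 0 0; 0.015 -0.005 0.025 0 0; 0.015 -0.008 0.05 0 0; 0.015 -0.012 0.08 0 0; 0.015 -0.015 0.11 0 0; 0.015 -0.018 0.14 0 0; 0.015 -0.022 0.17 0 0; 0.015 -0.025 0.2 0 0';python3 -m pendant '0.015 0 0.03 0 0; 0.015 0 0.055 0 0; 0.015 0 0.08 0 0;0.015 -0.001 0.097 0 0; 0.015 -0.001 0.107 0 0; 0.015 -0.001 0.111 0 0;0.015 -0.001 0.111 0 0;0.015 -0.001 0.111 0 0'; python3 go.py .4636 -.150 .085 2.35
python3 - <<'E'
from h import *
im=bot.capture("side")[:,:,::-1];cv2.imwrite("pics/side4f.png",im);crop(im,(225,180,325,300),5,f"pics/side4.png")
E
```

```text
clock: 5.47
eef_pos: [0.4593, -0.0412, 0.0888]
orientation: [1.0, 0.02, -0.0, 0.0]
wrist_force: [0.3, 0.8, -2.7]
width: 0.261
clock: 6.13
eef_pos: [0.4634, -0.1497, 0.0886]
orientation: [1.0, 0.02, -0.0, -0.0]
wrist_force: [0.7, -0.3, -3.4]
width: 0.257
t 6.13 pos [ 0.4634 -0.1497  0.0886] yaw 2.32 tilt 0.06 w 23.5 F [ 0.71 -0.31 -3.36] M [-0.05  0.07 -0.01]
shift mm [0.2 0.3 3.6] turn -0.03
```

View pics/side4.png

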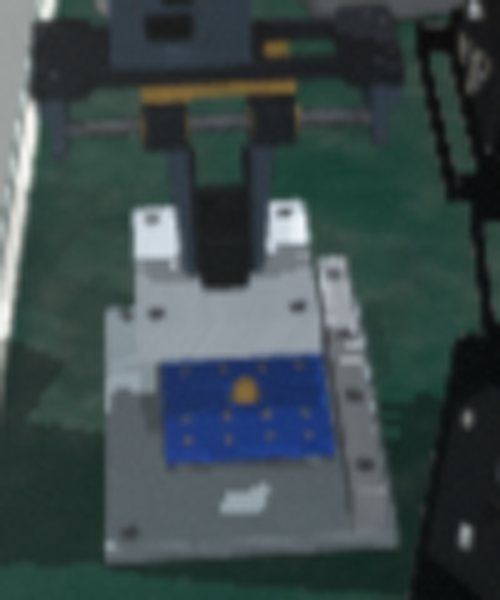

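```bash
python3 - <<'E'
from h import *
th=np.radians(2.32);X=np.array([np.cos(th),np.sin(th)]);Y=np.array([-X[1],X[0]]);c=np.array([.4634,-.1497])
im=cv2.imread("pics/side4f.png").copy()
for z in(.0648,.0848):
    P=[np.r_[c+a*X+b*Y,z] for a in(-.045,.045) for b in(-.06,.06)]
    q=proj("side",np.array(P));print(z,((q-[225,180]+.4)*5).round(0).tolist())
E
python3 - <<'E'
import cv2,numpy as np
im=cv2.imread("pics/side4f.png")
cv2.imwrite("pics/side4z.png",cv2.resize(im[215:270,245:310],None,fx=10,fy=10,interpolation=cv2.INTER_CUBIC))
E
```

```text
0.0648 [[138.0, 368.0], [135.0, 247.0], [320.0, 359.0], [303.0, 239.0]]
0.0848 [[136.0, 334.0], [133.0, 214.0], [320.0, 324.0], [302.0, 206.0]]
```

View pics/side4z.png

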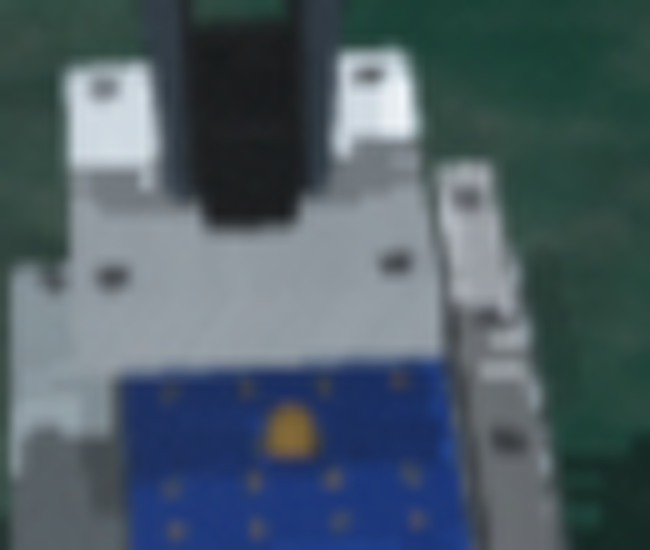

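The plate is held level. Its edges match the prediction in x, and sit about 3 mm further along +y than nominal. I'll lower it to about 4 mm above the pin, clear of the fence.

```bash
python3 -m pendant '0.015 0 0 0.006 0; 0.015 0 0 0.014 0; 0.015 0 0 0.021 0; 0.015 0 0 0.026 0; 0.015 0 0 0.0285 0; 0.015 0 0 0.0285 0; 0.015 0 0 0.0285 0;0.015 0 0 0.0285 0'; python3 go.py .4716 -.150 .0558 2.35
```

```text
clock: 6.85
eef_pos: [0.464, -0.1504, 0.0605]
orientation: [1.0, 0.02, 0.0, 0.0]
wrist_force: [-0.5, -0.5, -3.1]
width: 0.261
t 6.85 pos [ 0.464  -0.1504  0.0605] yaw 2.32 tilt 0.03 w 23.8 F [-0.54 -0.47 -3.14] M [-0.1   0.07 -0.06]
shift mm [ 7.6 -0.1  4.7] turn -0.03
```

Next, push gently in +x until the plate touches the fence.

```bash
python3 -m pendant '0.015 0.002 0 0 0; 0.015 0.004 0 0 0; 0.015 0.005 0 0 0; 0.015 0.005 0 0 0'; python3 -m pendant '0.015 0.001 0 0 0; 0.015 0.001 0 0 0;0.015 0.001 0 0 0';python3 -m pendant '0.015 0.001 0 0 0; 0.015 0.001 0 0 0;0.015 0.001 0 0 0'; python3 go.py .4716 -.150 .0558 2.35
```

```text
clock: 7.18
eef_pos: [0.4692, -0.1502, 0.0605]
orientation: [1.0, 0.02, 0.0, 0.0]
wrist_force: [0.3, -0.7, -2.9]
width: 0.259
clock: 7.43
eef_pos: [0.4697, -0.1501, 0.0603]
orientation: [1.0, 0.02, 0.0, -0.0]
wrist_force: [-0.0, 0.6, -2.7]
width: 0.262
clock: 7.68
eef_pos: [0.4707, -0.15, 0.0603]
orientation: [1.0, 0.02, 0.0, -0.0]
wrist_force: [-0.3, 0.3, -3.9]
width: 0.256
t 7.68 pos [ 0.4707 -0.15    0.0603] yaw 2.32 tilt 0.01 w 23.4 F [-0.25  0.3  -3.87] M [-0.14  0.   -0.01]
shift mm [0.9 0.  4.5] turn -0.03
```

```bash
for i in 1 2 3; do python3 -m pendant '0.015 0.001 0 0 0; 0.015 0.001 0 0 0;0.015 0.001 0 0 0'; done; python3 go.py .4716 -.150 .0558 2.35
```

```text
clock: 7.93
eef_pos: [0.4716, -0.1499, 0.0603]
orientation: [1.0, 0.02, -0.0, -0.0]
wrist_force: [-0.7, 0.1, -3.0]
width: 0.261
clock: 8.18
eef_pos: [0.4717, -0.1498, 0.0601]
orientation: [1.0, 0.02, -0.001, -0.0]
wrist_force: [-4.4, 0.2, -1.2]
width: 0.262
clock: 8.43
eef_pos: [0.4718, -0.1497, 0.06]
orientation: [1.0, 0.02, -0.002, -0.0]
wrist_force: [-5.8, -1.1, -0.2]
width: 0.259
t 8.43 pos [ 0.4718 -0.1497  0.06  ] yaw 2.31 tilt 0.23 w 23.6 F [-5.78 -1.07 -0.15] M [-0.38  1.15 -0.29]
shift mm [-0.2  0.2  4.2] turn -0.04
```

Fence contact came at TCP x = 0.4717, against a predicted 0.4716. Now lower onto the pin.

```bash
python3 -m pendant '0.015 0 0 0.0015 0; 0.015 0 0 0.003 0;0.015 0 0 0.003 0';for i in 1 2; do python3 -m pendant '0.015 0 0 0.001 0; 0.015 0 0 0.001 0;0.015 0 0 0.001 0'; done; python3 go.py .4716 -.150 .0558 2.35
```

```text
clock: 8.68
eef_pos: [0.4718, -0.1496, 0.0568]
orientation: [1.0, 0.02, -0.002, -0.001]
wrist_force: [-5.4, -0.4, -2.7]
width: 0.263
clock: 8.93
eef_pos: [0.4718, -0.1496, 0.0559]
orientation: [1.0, 0.02, -0.002, -0.001]
wrist_force: [-5.3, -1.0, -1.7]
width: 0.257
clock: 9.18
eef_pos: [0.4718, -0.1495, 0.0557]
orientation: [1.0, 0.02, -0.002, -0.001]
wrist_force: [-7.3, 0.1, 5.7]
width: 0.262
t 9.18 pos [ 0.4718 -0.1495  0.0557] yaw 2.3 tilt 0.23 w 23.9 F [-7.3   0.15  5.66] M [-0.3   1.44 -0.28]
shift mm [-0.2  0.5 -0.1] turn -0.05
```

```bash
python3 -m pendant '0.015 0 0 0 0; 0.015 0 0 0 0;0.015 0 0 0 0;0.015 0 0 0 0';python3 go.py .4716 -.150 .0558 2.35; python3 - <<'E'
from h import *
im=bot.capture("side")[:,:,::-1];cv2.imwrite("pics/side5f.png",im);crop(im,(225,180,325,300),5,f"pics/side5.png")
E
```

```text
clock: 9.52
eef_pos: [0.4718, -0.1495, 0.0557]
orientation: [1.0, 0.02, -0.002, -0.001]
wrist_force: [-6.8, 0.4, 4.8]
width: 0.262
t 9.52 pos [ 0.4718 -0.1495  0.0557] yaw 2.3 tilt 0.23 w 23.9 F [-6.83  0.39  4.79] M [-0.23  1.51 -0.33]
shift mm [-0.2  0.5 -0.1] turn -0.05
```

View pics/side5.png

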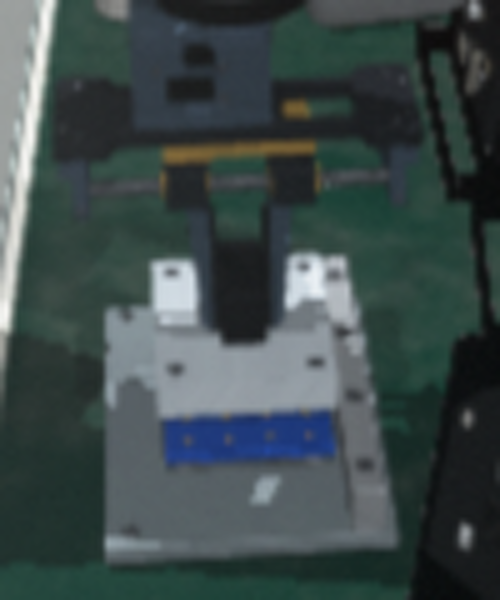

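The plate is flush to the fence and resting on the pin, with the blue nest showing only in front at rows 272-273. Now I slide toward the pin.

```bash
python3 -m pendant '0.015 0 0.002 0 0; 0.015 0 0.005 0 0;0.015 0 0.008 0 0;0.015 0 0.011 0 0;0.015 0 0.014 0 0;0.015 0 0.016 0 0;0.015 0 0.017 0 0;0.015 0 0.017 0 0';python3 go.py .4728 -.180 .0558 2.35; python3 -m pendant '0.015 0 0.001 0 0; 0.015 0 0.002 0 0;0.015 0 0.003 0 0;0.015 0 0.004 0 0;0.015 0 0.005 0 0;0.015 0 0.005 0 0';python3 go.py .4728 -.180 .0558 2.35
```

```text
clock: 10.23
eef_pos: [0.4723, -0.1638, 0.0558]
orientation: [1.0, 0.019, -0.002, -0.003]
wrist_force: [-5.5, 10.2, 9.1]
width: 0.261
t 10.23 pos [ 0.4723 -0.1638  0.0558] yaw 2.2 tilt 0.44 w 23.8 F [-5.52 10.21  9.11] M [ 1.93  1.25 -0.07]
shift mm [-0.2 16.2 -0.1] turn -0.15
clock: 10.73
eef_pos: [0.4725, -0.1686, 0.0558]
orientation: [1.0, 0.019, -0.002, -0.003]
wrist_force: [-5.8, 9.6, 8.9]
width: 0.259
t 10.73 pos [ 0.4725 -0.1686  0.0558] yaw 2.2 tilt 0.45 w 23.6 F [-5.79  9.57  8.92] M [ 1.98  1.26 -0.04]
shift mm [-0.2 11.4 -0.1] turn -0.15
```

```bash
python3 -m pendant '0.015 0 0.002 0 0; 0.015 0 0.004 0 0;0.015 0 0.006 0 0;0.015 0 0.006 0 0'; for i in 1 2 3; do python3 -m pendant '0.015 0 0.001 0 0; 0.015 0 0.0015 0 0;0.015 0 0.0015 0 0'|sed -n 2,4p;done;python3 go.py .4728 -.180 .0558 2.35
```

```text
clock: 11.07
eef_pos: [0.4728, -0.1751, 0.0556]
orientation: [1.0, 0.019, -0.002, -0.003]
wrist_force: [-5.8, 8.8, 6.8]
width: 0.258
eef_pos: [0.4728, -0.1765, 0.0555]
orientation: [1.0, 0.019, -0.002, -0.003]
wrist_force: [-5.6, 8.5, 5.9]
eef_pos: [0.4729, -0.1794, 0.0548]
orientation: [1.0, 0.02, -0.002, -0.002]
wrist_force: [-4.9, 2.5, -1.3]
eef_pos: [0.4729, -0.1811, 0.0545]
orientation: [1.0, 0.02, -0.002, -0.001]
wrist_force: [-4.9, 2.5, -2.3]
t 11.82 pos [ 0.4729 -0.1811  0.0545] yaw 2.3 tilt 0.31 w 23.9 F [-4.87  2.52 -2.28] M [ 0.34  0.92 -0.12]
shift mm [-0.1 -1.1 -1.3] turn -0.05
```

Fz fell to the hanging weight and z dropped, so the hole is over the pin. I'll lower gently, still without pressing.

```bash
for i in 1 2 3; do python3 -m pendant '0.015 0 0 0.001 0; 0.015 0 0 0.0015 0;0.015 0 0 0.0015 0'|sed -n 2,4p;done;python3 go.py .4728 -.180 .0498 2.35
```

```text
eef_pos: [0.473, -0.1815, 0.0533]
orientation: [1.0, 0.02, -0.002, -0.001]
wrist_force: [-5.5, 1.7, -2.0]
eef_pos: [0.473, -0.1817, 0.0519]
orientation: [1.0, 0.02, -0.002, -0.001]
wrist_force: [-5.3, 0.1, -0.8]
eef_pos: [0.473, -0.1819, 0.0504]
orientation: [1.0, 0.02, -0.002, -0.001]
wrist_force: [-5.6, -0.7, 0.1]
t 12.57 pos [ 0.473  -0.1819  0.0504] yaw 2.3 tilt 0.26 w 23.7 F [-5.61 -0.7   0.12] M [-0.21  1.1  -0.26]
shift mm [-0.1 -1.9  0.6] turn -0.05
```

```bash
for i in 1 2 3 4; do python3 -m pendant '0.015 0 0 0.001 0; 0.015 0 0 0.002 0;0.015 0 0 0.002 0'|sed -n 2,4p;done;python3 go.py .4728 -.180 .0438 2.35
```

```text
eef_pos: [0.473, -0.1819, 0.0488]
orientation: [1.0, 0.02, -0.002, -0.001]
wrist_force: [-7.5, 0.3, 2.7]
eef_pos: [0.473, -0.1819, 0.0472]
orientation: [1.0, 0.02, -0.002, -0.001]
wrist_force: [-7.5, 1.2, 5.5]
eef_pos: [0.473, -0.1819, 0.0455]
orientation: [1.0, 0.02, -0.002, -0.001]
wrist_force: [-8.4, 1.0, 8.0]
eef_pos: [0.473, -0.1819, 0.0438]
orientation: [1.0, 0.02, -0.002, -0.001]
wrist_force: [-9.5, 0.9, 10.7]
t 13.57 pos [ 0.473  -0.1819  0.0438] yaw 2.29 tilt 0.22 w 23.9 F [-9.48  0.87 10.68] M [-0.01  1.46 -0.3 ]
shift mm [-0.1 -1.9  0. ] turn -0.06
```

```bash
for i in 1 2; do python3 -m pendant '0.015 0 0 0.001 0; 0.015 0 0 0.0015 0;0.015 0 0 0.0015 0'|sed -n 2,4p;done;python3 -m pendant '0.015 0 0 0 0; 0.015 0 0 0 0;0.015 0 0 0 0;0.015 0 0 0 0;0.015 0 0 0 0;0.015 0 0 0 0'; python3 go.py .4728 -.180 .0438 2.35;python3 - <<'E'
from h import *
im=bot.capture("side")[:,:,::-1];cv2.imwrite("pics/side6f.png",im);crop(im,(225,180,325,300),5,f"pics/side6.png")
E
```

```text
eef_pos: [0.473, -0.1819, 0.0437]
orientation: [1.0, 0.02, -0.002, -0.001]
wrist_force: [-13.9, 2.9, 21.7]
eef_pos: [0.473, -0.1819, 0.0436]
orientation: [1.0, 0.02, -0.001, -0.0]
wrist_force: [-15.4, 3.3, 32.6]
clock: 14.57
eef_pos: [0.473, -0.1819, 0.0436]
orientation: [1.0, 0.02, -0.001, -0.0]
wrist_force: [-15.7, 2.8, 31.3]
width: 0.259
t 14.57 pos [ 0.473  -0.1819  0.0436] yaw 2.28 tilt 0.17 w 23.6 F [-15.71   2.84  31.31] M [ 0.46  2.59 -0.31]
shift mm [-0.1 -1.9 -0.2] turn -0.07
```

View pics/side6.png

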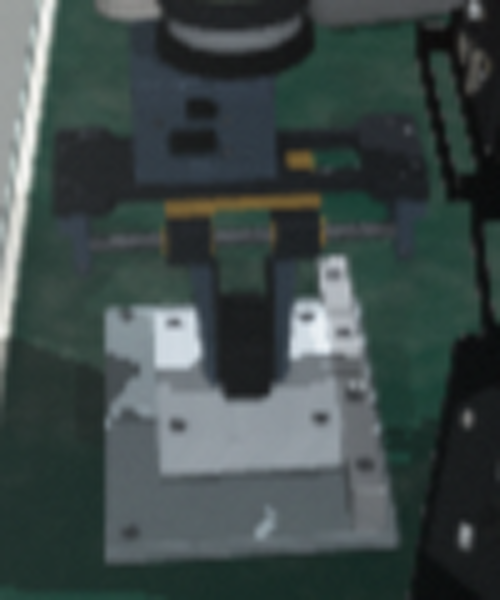

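The solid stop is reached: z is 12 mm below pin contact and Fz is stiff. I'll ease the press a little and hand in.

```bash
python3 -m pendant '0.015 0 0 -0.0005 0; 0.015 0 0 -0.001 0;0.015 0 0 -0.001 0;0.015 0 0 -0.001 0;0.015 0 0 -0.001 0'; python3 go.py .4728 -.180 .0438 2.35; python3 -c "
from station import bot
print(bot.close_job())"
```

```text
clock: 15.03
eef_pos: [0.473, -0.1819, 0.0437]
orientation: [1.0, 0.02, -0.002, -0.001]
wrist_force: [-12.2, 2.3, 24.9]
width: 0.26
t 15.03 pos [ 0.473  -0.1819  0.0437] yaw 2.29 tilt 0.18 w 23.7 F [-12.23   2.33  24.93] M [ 0.26  2.25 -0.31]
shift mm [-0.1 -1.9 -0.1] turn -0.06
the job is handed in; nothing more can be done
None
```

The plate is over the pin and pressed home. I handed the job in at 15.0 s with the bar still gripped. I picked the plate up by its bar, squared it to the fence and laid it on the pin about 30 mm to the +y side. I then slid it along the fence without lifting until the hole dropped over the pin, and pressed to the solid stop.

**Last checks:**
- **Depth:** the tool sits 12.0 mm below where the plate first rested on the pin, which matches the given travel for "pressed home".
- **Press and grip:** about 25 N down and 12 N against the fence, with the fingers stopped at 23.7 mm on the 24 mm bar.
- **Alignment:** the tool is tilted 0.2° and its yaw is 2.29°, against about 2.35° measured for the fixture.
- **Disagreement:** the tool's final y is 1.9 mm past my camera estimate of the pin. This fits the plate sitting 2–3 mm off-centre along the bar in the grip, which the side view also suggested. The full-depth drop shows the hole is on the pin.
- **Not re-measured:** I did not measure the multimeter, circuit board or tweezers afterwards. No contact with them was planned, and the wrist forces showed none.

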